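# Couple the leak tester to the cooling dock

### The arm

A 6-joint arm with a two-finger parallel gripper is mounted at the origin on the work surface. World frame = base frame: x ahead of the robot, y to its left, z up, the work surface at z = 0. Lengths are in m, angles in rad, forces in N, time in s.
With the tool pointing down it reaches from about 0.25 to 0.775 m from the base axis. Payload 8.9 kg.
Tool frame: the origin (TCP) lies on the centre line of the jaws, within the pads' length; the fingertips stand finger_overhang ahead of it and the grasp point (between the pads) lies 2 mm behind it (finger_overhang is the distance from the TCP to the fingertips, in m); z points along the fingers, y is the line along which they close (so a half turn about z gives the same grasp; the last joint's range is limited). The gripper opens to 85 mm and grips with 20 to 120 N. Pads are 22 mm wide; open, the fingers measure 114 mm over their backs; the gripper's body (76 mm by 85 mm) begins 54 mm behind the grasp point. The pads swing forward as they close: fully open they stand 13 mm farther back than shut.
Start: joints at [1.042, 0.291, -0.153, 1.127, 0, 1.431], TCP at [0.199, 0.486, 0.248] pointing down, gripper open.
Joint ranges: [-2.52, 2.52], [-0.91, 1.74], [-1.3, 1.37], [-1.96, 2.02], [-1.52, 1.47], [-3.14, 3.14]. Speed limits (rad/s): [2.22, 2.22, 2.79, 3.14, 3.14, 3.14].

### API

Orientations are given as a unit quaternion [x, y, z, w].
In Python, from bench import read_state, get_image, calibration, job_done, finger_overhang gives the robot as it stands. The module is installed in compiled form; this text tells all that it offers.
- The arm moves only by the shell command python3 -m crank 'ROWS' [FORCE]. ROWS is JSON, a list of rows, each an object of numbers: "tx", "ty", "tz": the shift along the tool's x, y, z in m; "turn": the turn about the tool's z in degrees; "hand": the closure, from 0 (fully open) to 1 (shut). A call has 1 to 12 rows; each row shifts and turns the commanded pose from where the row before left it, along the tool's axes as they then stand; what a row does not reach is not made up. A row lasts 1/10 s, in which the tool goes at most 50 mm and 8.59 degrees, less where a joint would pass 70% of its speed; a pose out of reach is approached as far as the arm can. A call is refused whole if a number of a shift passes 0.05 or a number of a turn 8.59, either way. A call with a gripper value outside its range is refused whole. The fingers move at their own pace and stop on an object; FORCE is the grip in N (left out, the last holds). Time passes only in rows, so rows that do not move let the fingers close. It gives the time, the measured TCP pose, the force, the opening and the grip force at its end, in the units of the state.
- read_state(): the state, without advancing time (a new reading comes with each control period).
- get_image(name): name is "side" or "top" or "wrist"; returns (picture, depth): 400x640x3 uint8, red, green, blue; 400x640 float32, m along the optical axis (not along the pixel's ray), 0 where there is no reading.
- calibration(name): a dict with "camera_matrix" (3x3 intrinsics, pixels), "extrinsics" (4x4, takes a point from camera to world coordinates); the wrist camera has in their place "tool_from_camera" (4x4, takes a point from camera to tool coordinates, whose origin is the TCP and whose axes are the flange's). Camera axes: x right, y down, z forward; pixel columns grow to the right and rows downward; lengths in m; the calibration is good to about 2 mm. A picture is of the moment at which its call begins: read the wrist's pose just before it. calibration takes no time and is no camera call.
- job_done(): hands the job in; it is judged then, once.
The state is a dict: "time_s": time; "joints": joint angles; "qvel": joint speeds; "joint_torque": joint torques, N m; "tool_pos": TCP position; "orientation": TCP orientation; "force": force on the tool from outside, world axes, zero at the start; "torque": the same for the moment, N m; "gripper_width": finger opening in m; "gripper_force": force on a finger pad.
Only numpy, scipy, OpenCV 4.12 (cv2) and the standard library are available. Lean on these libraries where they do the work, as an engineer would, in place of code of your own. Each camera call takes 0.05 s, during which the arm holds its last target. There are 200 camera calls.

### The job

Pick up the hand-held leak tester by its square neck, line it up with the leaning nipple on the cooling dock, and press it squarely on until it snaps and its rim sits fully home on the steel flange. Keep holding it there, pressed against the valve spring: the job finishes with the tester still gripped and pushed home. Leave the other things on the desk where they are.

Things in the scene. Friction and masses are not known exactly. Their poses are not given: they have to be found in the camera images.
- tester_neck (a point): Centre of the leak tester's square neck. The tester (0.18 to 0.34 kg, 87 mm tall, loose) stands upright, mouth down: a round aluminium barrel, 40 mm wide and 44 mm high, its flat top a shoulder that fingertips can push on; on it the black neck, 26 x 26 mm, from 44 to 84 mm (this point at 64 mm); on top a 25 mm round gauge. z: along its axis, mouth to gauge; x, y: square to the neck's flats.
- tester_mouth (a point): Centre of the tester's open lower end, in the plane of its rim, 64 mm below tester_neck; same axes. The bore starts as a cone, 26 mm wide at the rim, narrowing to a throat 16.4 mm wide from 6 to 12 mm depth; then a wider chamber with its ceiling at 22 mm depth.
- cooler: Laptop liquid-cooling dock, fixed: a black box 150 x 150 x 80 mm high, with a sloping grey panel 90 x 150 mm before it that carries the nipple. Origin at desk height, straight below nipple_seat; x points from the panel to the back of the box (box: x 35 to 185 mm; panel from x -52 mm), y across, z up.
- nipple_seat (a point): Root of the brass nipple: centre of the flat top of the round steel flange (50 mm wide), where the tester's rim must sit; 62 mm above the desk. z: along the nipple, outwards; it leans 25 degrees (0.44 rad) from vertical towards the dock's front (the cooler's -x). Four spring balls round the nipple, 14 mm above the flange, 20 mm across; the throat snaps over them 2.3 mm before home.
- nipple_end (a point): Centre of the nipple's end, 19.5 mm above nipple_seat along the same z. The nipple is 14 mm thick; a sprung steel pin 7 mm thick stands 9.5 mm out of its end.
- valve_pin (a joint): How far the pin in the nipple is pushed in, m: 0 out, about 0.007 when the tester is home (limit 0.009). The pin's spring resists over the last 7 mm before home, from 5.5 N up to 13 N, and pushes the tester off again when nobody holds it; the balls take about 4 N earlier on the way. About 10 to 20 N holds it home.
- duck: Yellow toy duck, 62 mm tall, standing on top of the cooling dock, to one side. Origin: centre of its underside.
- drops: White plastic dropper bottle, 30 mm diameter, 75 mm tall, standing 10 to 12 cm from the tester on the side of the neck's +x. Origin: centre of its underside.
- tin: Flat steel tin, 44 mm diameter, 24 mm high, on the desk 10 to 12 cm from the tester on the side of the neck's -x. Origin: centre of its underside.
- battery_pack: Blue upright cylinder, 38 mm diameter, 90 mm tall, standing near the middle of the desk. Origin: centre of its underside.
- mouse: Black computer mouse about 85 mm long, 36 mm high, on the left. Origin: underside.
Mind the look-alikes: they are no part of the job. What is shaped like the part that bears tester_neck but green or orange is not meant.

How it is judged:
By the outcome, as a careful person would: the job done as asked, in the order asked, and still so for the second after the job is handed in, while the arm keeps its last pose, push and grip.
It also fails if it takes over 45 s, if anything falls off the work surface, if the arm or the gripper's body presses on something with over 40 N, if the wrist force passes 120 N, or if a joint passes its speed limit or range.

## Working session

There is one attempt and no reset: what is moved stays moved. The work goes in short steps, Python scripts to look and compute and a shell command to move; the robot and the scene stay as the last step left them, time stands still between calls to the robot, and variables do not carry over. Pictures are saved under pics/ and viewed, at most 10 in all, crops included, and the job is handed in when it is done.

```bash
mkdir -p pics; python3 - <<'E'
from bench import *
import cv2,numpy as np
s=read_state();print(s,finger_overhang() if callable(finger_overhang) else finger_overhang)
for n in("side","top","wrist"):
    p,d=get_image(n);cv2.imwrite(f"pics/{n}0.png",p[:,:,::-1]);np.savez(f"{n}0.npz",p=p,d=d)
    print(n,calibration(n))
a=[cv2.imread(f"pics/{n}0.png") for n in("side","top")]
E
```

```text
{'time_s': 0.0, 'joints': array([ 1.04171313e+00,  2.91304779e-01, -1.54122195e-01,  1.12670040e+00,
       -1.61686104e-05,  1.43150319e+00]), 'qvel': array([ 0.00024598,  0.00052589,  0.00082326,  0.00020409, -0.00029816,
       -0.00145738]), 'joint_torque': array([ 2.05207478e-03, -5.37144506e+01,  3.31369543e+01,  1.60687213e-02,
       -6.07371408e-05,  9.57455342e-07]), 'tool_pos': array([0.19928227, 0.48525668, 0.24772111]), 'orientation': array([ 1.93663502e-01,  9.81067788e-01, -6.31356383e-04, -2.10656234e-04]), 'force': array([-0.32086323, -0.32455154, -0.26920109]), 'torque': array([-0.01999949, -0.0497952 , -0.03519112]), 'gripper_force': 0.0, 'gripper_width': 0.08540712418880761} 0.017
side {'camera_matrix': array([[484.895472  ,   0.        , 323.72517658],
       [  0.        , 484.895472  , 195.81546071],
       [  0.        ,   0.        ,   1.        ]]), 'extrinsics': array([[ 0.90660928, -0.19951143,  0.37182632,  0.14438472],
       [-0.42191011, -0.4435733 ,  0.79071776, -0.81338291],
       [ 0.007175  , -0.87374934, -0.48632356,  0.65516053],
       [ 0.    
[... 421 characters left out ...]
1955058e-03, -1.22156923e-01, -9.92510275e-01,
         1.20330489e+00],
       [ 0.00000000e+00,  0.00000000e+00,  0.00000000e+00,
         1.00000000e+00]])}
wrist {'camera_matrix': array([[286.12707265,   0.        , 321.95775116],
       [  0.        , 286.12707265, 200.57039267],
       [  0.        ,   0.        ,   1.        ]]), 'tool_from_camera': array([[ 6.00822421e-05, -9.57954981e-01, -2.86918544e-01,
         7.26511995e-02],
       [ 9.99999831e-01, -1.08429699e-04,  5.71426999e-04,
         6.42955001e-04],
       [-5.78511832e-04, -2.86918530e-01,  9.57954812e-01,
        -1.25183450e-01],
       [ 0.00000000e+00,  0.00000000e+00,  0.00000000e+00,
         1.00000000e+00]])}
```

View pics/top0.png

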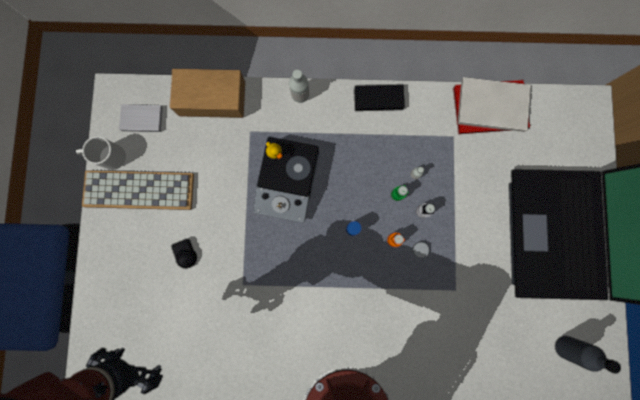

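View pics/side0.png

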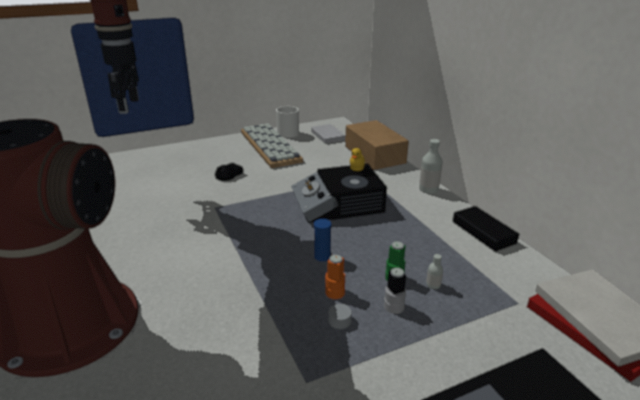

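Top view: the real tester is the one with the black neck and grey barrel at (428,209). The look-alikes are green (400,192) and orange (395,240). The drops bottle is at (417,172) and the tin at (421,249). The dock is at (287,180), with the nipple at about (281,204) and the duck at (273,150). In the side view the black neck is at (397,281).

```bash
cat > h.py <<'E'
import numpy as np,cv2
from bench import *
from scipy.spatial.transform import Rotation as R
def T(s):
    M=np.eye(4);M[:3,:3]=R.from_quat(s['orientation']).as_matrix();M[:3,3]=s['tool_pos'];return M
def shot(n):
    s=read_state();p,d=get_image(n);c=calibration(n)
    E=c['extrinsics'] if 'extrinsics' in c else T(s)@c['tool_from_camera']
    return p,d,c['camera_matrix'],E
def cloud(d,K,E):
    v,u=np.indices(d.shape);P=np.stack([(u-K[0,2])/K[0,0]*d,(v-K[1,2])/K[1,1]*d,d],-1)
    W=P@E[:3,:3].T+E[:3,3];W[d<=0]=np.nan;return W
def ray(u,v,z,K,E):
    r=E[:3,:3]@np.array([(u-K[0,2])/K[0,0],(v-K[1,2])/K[1,1],1]);return E[:3,3]+r*(z-E[2,3])/r[2]
def proj(p,K,E):
    c=E[:3,:3].T@(np.asarray(p)-E[:3,3]);q=K@c;return q[:2]/q[2]
E
python3 - <<'E'
from h import *
for n in("top","side"):
    z=np.load(n+"0.npz");c=calibration(n);W=cloud(z['d'],c['camera_matrix'],c['extrinsics']);H=W[...,2]
    roi=(W[...,0]>.3)&(W[...,0]<.75)&(abs(W[...,1])<.35)&(H>.015)&(H<.2)
    k,l,st,ce=cv2.connectedComponentsWithStats(roi.astype(np.uint8))
    print(n)
    for i in range(1,k):
        if st[i,4]<25: continue
        m=l==i;t=m&(H>np.nanmax(np.where(m,H,0))-.012);print(ce[i].round(),st[i,4],'maxz',np.nanmax(H[m]).round(3),'mean',W[m].mean(0).round(3),'top',W[t].mean(0).round(3))
    b=roi&(abs(H-.08)<.006)&(W[...,1]>.05)
    k,l,st,ce=cv2.connectedComponentsWithStats(b.astype(np.uint8));i=1+np.argmax(st[1:,4]);m=l==i
    r=cv2.minAreaRect((W[m][:,:2]*1000).astype(np.float32));print(r,cv2.boxPoints(r).round())
a=np.load("top0.npz")['p'][130:275,240:460,::-1];b=np.load("side0.npz")['p'][150:340,270:460,::-1]
a=cv2.resize(a,None,fx=3.6,fy=3.6,interpolation=2)[:, :792]
b=cv2.resize(b,None,fx=3,fy=3,interpolation=2)
cv2.imwrite("pics/c1.png",b);cv2.imwrite("pics/c2.png",a)
E
```

```text
top
[285. 181.] 3971 maxz 0.147 mean [0.648 0.189 0.073] top [0.72  0.216 0.14 ]
[417. 172.] 110 maxz 0.08 mean [ 0.687 -0.185  0.052] top [ 0.69  -0.189  0.074]
[399. 192.] 187 maxz 0.093 mean [ 0.625 -0.132  0.064] top [ 0.628 -0.136  0.086]
[425. 209.] 199 maxz 0.093 mean [ 0.578 -0.206  0.064] top [ 0.58  -0.211  0.087]
[353. 228.] 166 maxz 0.096 mean [ 0.52  -0.002  0.087] top [ 0.521 -0.004  0.09 ]
[395. 239.] 179 maxz 0.093 mean [ 0.493 -0.121  0.067] top [ 0.493 -0.126  0.086]
[420. 249.] 187 maxz 0.029 mean [ 0.466 -0.201  0.024] top [ 0.466 -0.202  0.024]
((687.5769653320312, 185.70187377929688), (149.38693237304688, 148.78794860839844), 80.59971618652344) [[602. 124.]
 [749. 100.]
 [773. 247.]
 [626. 272.]]
side
[340. 190.] 4102 maxz 0.146 mean [0.648 0.158 0.065] top [0.718 0.21  0.14 ]
[322. 237.] 616 maxz 0.095 mean [ 0.516 -0.016  0.062] top [ 0.518 -0.01   0.091]
[395. 276.] 1226 maxz 0.093 mean [ 0.592 -0.192  0.059] top [ 0.599 -0.184  0.087]
[335. 275.] 675 maxz 0.093 mean [ 0.488 -0.137  0.055] top [ 0.49  -0.132  0.087]
[435. 271.] 370 maxz 0.079 mean [ 0.684 -0.198  0.046] top [ 0.688 -0.194  0.074]
[339. 313.] 387 maxz 0.029 mean [ 0.463 -0.208  0.025] top [ 0.463 -0.207  0.025]
((687.036376953125, 182.24740600585938), (152.7890625, 147.73260498046875), 80.54017639160156) [[602. 119.]
 [747.  95.]
 [772. 245.]
 [627. 270.]]
```

View pics/c1.png

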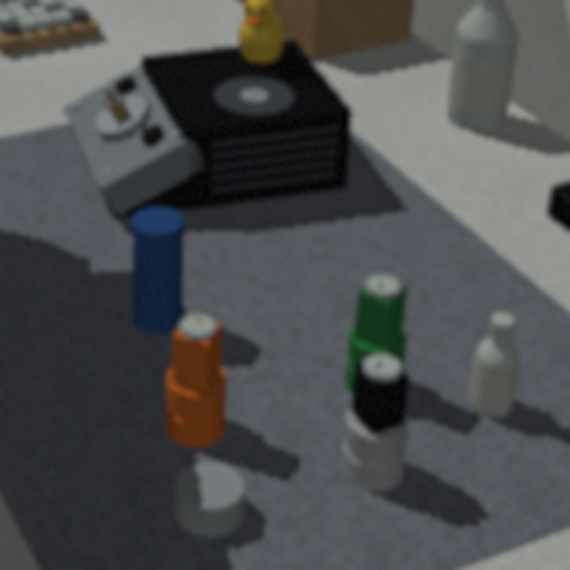

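Crop: the black-necked tester with the aluminium barrel is at (378,420), so the choice is confirmed. The green look-alike is behind it and the orange one is to the left.

The tool cannot tilt. My plan is to grip the neck, tip the tester about the jaw axis against the dock's right top edge, turn 90°, then press it on along the leaning axis.

```bash
python3 -m crank '[{"tx":-0.038,"ty":-0.031},{"tx":-0.038,"ty":-0.031},{"tx":-0.038,"ty":-0.031},{"tx":-0.038,"ty":-0.031},{"tx":-0.038,"ty":-0.031},{"tx":-0.038,"ty":-0.031},{"tx":-0.038,"ty":-0.031},{"tx":-0.038,"ty":-0.031},{"tx":-0.038,"ty":-0.031},{"tx":-0.038,"ty":-0.031},{"tx":-0.038,"ty":-0.031},{"tx":-0.038,"ty":-0.031}]'
python3 -m crank '[{"tx":-0.038,"ty":-0.031},{"tx":-0.038,"ty":-0.031},{"tx":-0.038,"ty":-0.031},{"tx":-0.038,"ty":-0.031},{"turn":8.5},{"turn":8.5},{"turn":8.5},{"turn":8.5},{"turn":8.5},{"turn":8.5},{"turn":8.5},{"turn":8.2}]'
python3 -m crank '[{},{}]' ; python3 - <<'E'
from h import *
s=read_state();M=T(s);print(s['time_s'],M.round(3),s['joints'].round(2))
d=np.array([.578,-.209,.2])-M[:3,3];print('tool shift to tester',(M[:3,:3].T@d).round(3))
p,dd,K,E=shot("wrist");cv2.imwrite("pics/w1.png",p[:,:,::-1]);np.savez("w1.npz",p=p,d=dd,K=K,E=E)
E
```

```text
0.15 [[-0.925  0.38  -0.001  0.199]
 [ 0.38   0.925 -0.001  0.485]
 [ 0.    -0.001 -1.     0.248]
 [ 0.     0.     0.     1.   ]] [ 1.04  0.29 -0.15  1.13  0.    1.43]
tool shift to tester [-0.614 -0.498  0.048]invalid input at $[0]: expected keys tx, ty, tz, turn, hand
invalid input at $[0]: expected keys tx, ty, tz, turn, hand
invalid input at $[0]: expected keys tx, ty, tz, turn, hand
```

View pics/w1.png

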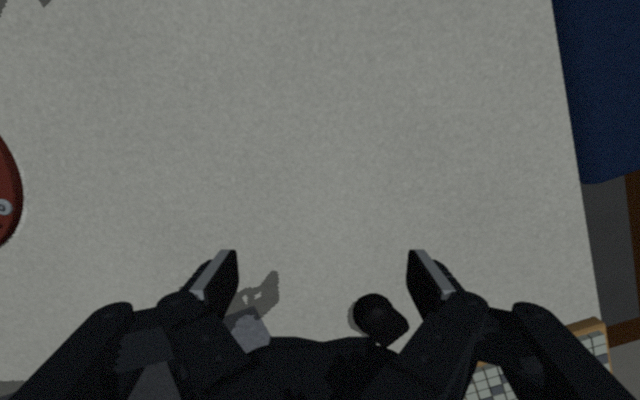

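All five keys are needed in every row. The picture still shows the start view, with the fingertips at (230,260) and (415,260).

```bash
python3 -m crank '[{"tx":-0.038,"ty":-0.031,"tz":0,"turn":0,"hand":0},{"tx":-0.038,"ty":-0.031,"tz":0,"turn":0,"hand":0},{"tx":-0.038,"ty":-0.031,"tz":0,"turn":0,"hand":0},{"tx":-0.038,"ty":-0.031,"tz":0,"turn":0,"hand":0},{"tx":-0.038,"ty":-0.031,"tz":0,"turn":0,"hand":0},{"tx":-0.038,"ty":-0.031,"tz":0,"turn":0,"hand":0},{"tx":-0.038,"ty":-0.031,"tz":0,"turn":0,"hand":0},{"tx":-0.038,"ty":-0.031,"tz":0,"turn":0,"hand":0},{"tx":-0.038,"ty":-0.031,"tz":0,"turn":0,"hand":0},{"tx":-0.038,"ty":-0.031,"tz":0,"turn":0,"hand":0},{"tx":-0.038,"ty":-0.031,"tz":0,"turn":0,"hand":0},{"tx":-0.038,"ty":-0.031,"tz":0,"turn":0,"hand":0}]'
python3 -m crank '[{"tx":-0.038,"ty":-0.031,"tz":0,"turn":0,"hand":0},{"tx":-0.038,"ty":-0.031,"tz":0,"turn":0,"hand":0},{"tx":-0.038,"ty":-0.031,"tz":0,"turn":0,"hand":0},{"tx":0,"ty":0,"tz":0,"turn":8.5,"hand":0},{"tx":0,"ty":0,"tz":0,"turn":8.5,"hand":0},{"tx":0,"ty":0,"tz":0,"turn":8.5,"hand":0},{"tx":0,"ty":0,"tz":0,"turn":8.5,"hand":0},{"tx":0,"ty":0,"tz":0,"turn":8.5,"hand":0},{"tx":0,"ty":0,"tz":0,"turn":8.5,"hand":0},{"tx":0,"ty":0,"tz":0,"turn":8.5,"hand":0},{"tx":0,"ty":0,"tz":0,"turn":8.2,"hand":0},{"tx":0,"ty":0,"tz":0,"turn":0,"hand":0}]'
python3 - <<'E'
from h import *
s=read_state();M=T(s);print(s['time_s'],M.round(3),s['joints'].round(2))
d=np.array([.578,-.209,.2])-M[:3,3];print('tool shift to tester',(M[:3,:3].T@d).round(3))
E
```

```text
time_s: 1.4
tool_pos: [0.4805, -0.0339, 0.2483]
orientation: [0.194, 0.981, 0.0, 0.0]
force: [1.2, 1.3, 0.3]
gripper_width: 0.0853
gripper_force: 0.0
time_s: 2.6
tool_pos: [0.5499, -0.161, 0.2481]
orientation: [0.708, 0.706, -0.0, -0.0]
force: [0.3, -1.0, -0.1]
gripper_width: 0.0856
gripper_force: 0.0
2.6 [[ 0.003  1.    -0.     0.55 ]
 [ 1.    -0.003  0.    -0.161]
 [ 0.    -0.    -1.     0.248]
 [ 0.     0.     0.     1.   ]] [-0.41  0.38 -0.02  1.17  0.    1.16]
tool shift to tester [-0.048  0.028  0.048]
```

```bash
python3 -m crank '[{"tx":-0.024,"ty":0.014,"tz":0.01,"turn":0,"hand":0},{"tx":-0.024,"ty":0.014,"tz":0.01,"turn":0,"hand":0},{"tx":0,"ty":0,"tz":0,"turn":0,"hand":0}]'
python3 - <<'E'
from h import *
p,d,K,E=shot("wrist");s=read_state();np.savez("w1.npz",p=p,d=d,K=K,E=E)
print(s['tool_pos'],proj([.578,-.209,.087],K,E))
W=cloud(d,K,E);H=W[...,2]
m=(np.hypot(W[...,0]-.578,W[...,1]+.209)<.04)&(H>.02)&(H<.1)
t=m&(H>.08);b=m&(abs(H-.044)<.006)
print('top',W[t].mean(0),'gauge circle',cv2.minEnclosingCircle((W[t][:,:2]*1000).astype(np.float32)),'shoulder',cv2.minEnclosingCircle((W[b][:,:2]*1000).astype(np.float32)))
cv2.imwrite("pics/w2.png",cv2.resize(p[130:330,220:440,::-1],None,fx=3,fy=3,interpolation=2))
E
```

```text
time_s: 2.9
tool_pos: [0.5785, -0.2113, 0.2265]
orientation: [0.706, 0.708, -0.0, -0.0]
force: [0.6, -0.2, -0.7]
gripper_width: 0.0854
gripper_force: 0.0
[ 0.57784859 -0.20989993  0.22708184] [320.92198121 192.69277575]
top [ 0.57888938 -0.2121549   0.08578541] gauge circle ((578.9867553710938, -213.45262145996094), 17.21811294555664) shoulder ((578.8369140625, -213.50791931152344), 19.939754486083984)
```

View pics/w2.png

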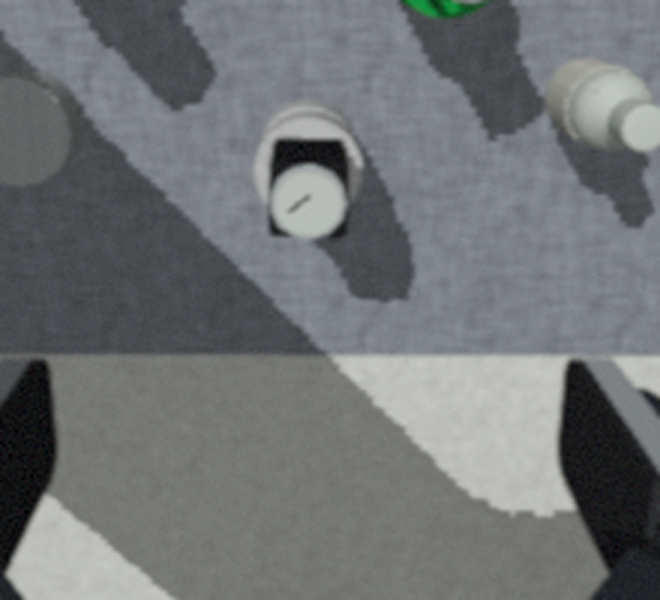

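The gauge is at crop (309,201), and the neck's sides run parallel to the picture axes, so the jaws are already square to it. The tester axis is at (0.579,-0.213). Descending to grip just above mid-neck.

```bash
python3 -m crank '[{"tx":-0.003,"ty":0.001,"tz":0.04,"turn":0,"hand":0},{"tx":0,"ty":0,"tz":0.04,"turn":0,"hand":0},{"tx":0,"ty":0,"tz":0.04,"turn":0,"hand":0},{"tx":0,"ty":0,"tz":0.041,"turn":0,"hand":0},{"tx":0,"ty":0,"tz":0,"turn":0,"hand":0},{"tx":0,"ty":0,"tz":0,"turn":0,"hand":1},{"tx":0,"ty":0,"tz":0,"turn":0,"hand":1},{"tx":0,"ty":0,"tz":0,"turn":0,"hand":1},{"tx":0,"ty":0,"tz":0,"turn":0,"hand":1},{"tx":0,"ty":0,"tz":0,"turn":0,"hand":1},{"tx":0,"ty":0,"tz":0,"turn":0,"hand":1}]' 40
python3 - <<'E'
from h import *
s=read_state();print(s['tool_pos'],s['gripper_width'],s['joints'].round(2))
E
```

```text
time_s: 4.05
tool_pos: [0.5799, -0.2125, 0.0689]
orientation: [0.707, 0.707, 0.0, 0.001]
force: [-0.3, 1.9, 7.8]
gripper_width: 0.0254
gripper_force: 43.7
[ 0.57987324 -0.21246499  0.06891152] 0.025434278387970525 [-0.47  0.61 -0.15  0.81  0.    1.1 ]
```

```bash
python3 -m crank '[{"tx":0,"ty":0,"tz":-0.04,"turn":0,"hand":1},{"tx":0,"ty":0,"tz":-0.04,"turn":0,"hand":1},{"tx":0,"ty":0,"tz":-0.04,"turn":0,"hand":1},{"tx":0.049,"ty":0.01,"tz":0,"turn":0,"hand":1},{"tx":0.049,"ty":0.01,"tz":0,"turn":0,"hand":1},{"tx":0.049,"ty":0.01,"tz":0,"turn":0,"hand":1},{"tx":0.049,"ty":0.01,"tz":0,"turn":0,"hand":1},{"tx":0.049,"ty":0.01,"tz":0,"turn":0,"hand":1},{"tx":0.047,"ty":0.01,"tz":0,"turn":0,"hand":1},{"tx":0,"ty":0,"tz":0,"turn":4.7,"hand":1},{"tx":0,"ty":0,"tz":0,"turn":4.7,"hand":1},{"tx":0,"ty":0,"tz":0,"turn":0,"hand":1}]' 40
python3 - <<'E'
from h import *
s=read_state();M=T(s);print(s['tool_pos'],s['gripper_width'],s['joints'].round(2),M.round(3))
p,d,K,E=shot("wrist");np.savez("w3.npz",p=p,d=d,K=K,E=E);cv2.imwrite("pics/w3.png",p[:,:,::-1])
W=cloud(d,K,E);L=(W-M[:3,3])@M[:3,:3]
b=(abs(W[...,2]-.08)<.008)&(W[...,1]>.05)
r=cv2.minAreaRect((W[b][:,:2]*1000).astype(np.float32));print(cv2.boxPoints(r).round())
p,d,K,E=shot("side");np.savez("s3.npz",p=p,d=d,K=K,E=E)
W=cloud(d,K,E);L=(W-M[:3,3])@M[:3,:3]
m=(abs(L[...,0])<.03)&(abs(L[...,1])<.03)&(L[...,2]>.02)&(L[...,2]<.1);print('barrel low end z tool',np.percentile(L[m][:,2],[2,50,98]))
E
```

```text
time_s: 5.25
tool_pos: [0.6389, 0.0803, 0.1873]
orientation: [0.763, 0.646, -0.0, -0.0]
force: [0.1, -0.3, -3.3]
gripper_width: 0.0253
gripper_force: 41.8
[0.63890125 0.08034913 0.18726172] 0.025286039681251447 [ 0.01  0.55  0.09  1.11 -0.    1.75] [[ 0.164  0.986 -0.     0.639]
 [ 0.986 -0.164 -0.     0.08 ]
 [-0.    -0.    -1.     0.187]
 [ 0.     0.     0.     1.   ]]
[[555. 131.]
 [750.  98.]
 [770. 212.]
 [575. 246.]]
barrel low end z tool [0.02144676 0.04203316 0.06528289]
```

View pics/w3.png

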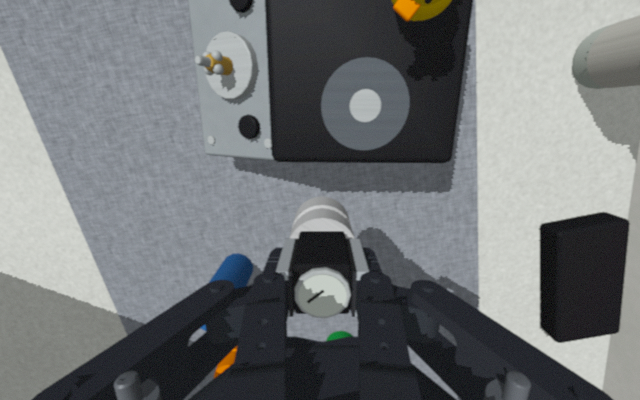

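The tester hangs straight in the jaws, with its gauge at (322,292). The dock's right edge lies at row 160, parallel to the jaws. The nipple is at (210–230,64). Next I lower the tester beside the box and push against its top edge with a light grip.

```bash
cat > tilt.py <<'E'
from h import *
from scipy.optimize import least_squares
def tilt(tag):
    s=read_state();M=T(s);out={}
    for n in("side","wrist"):
        p,d,K,E=shot(n);np.savez(f"{n}_{tag}.npz",p=p,d=d,K=K,E=E)
        W=cloud(d,K,E);L=(W-M[:3,3])@M[:3,:3]*1000
        if n=="side": S=L,p
    L,p=S;bright=p.min(-1)>70
    m=(abs(L[...,1])<19)&(L[...,0]>-25)&(L[...,0]<55)&(L[...,2]>24)&(L[...,2]<70)&bright
    P=L[m]
    # axis: passes (x0,y0,-2) with direction (sin t,0,cos t)
    def f(q):
        a=np.array([np.sin(q[1]),0,np.cos(q[1])]);v=P-[q[0],q[2],-2];return np.linalg.norm(np.cross(v,a),axis=1)-20
    r=least_squares(f,[0,.3,0],loss='soft_l1',f_scale=1.5)
    print('n',len(P),'x0 %.1f tilt %.1f deg y0 %.1f'%(r.x[0],np.degrees(r.x[1]),r.x[2]),'rms %.2f'%np.median(abs(f(r.x))),s['tool_pos'],s['force'].round(1))
if __name__=="__main__":
    import sys;tilt(sys.argv[1])
E
python3 -m crank '[{"tx":0,"ty":0,"tz":0.026,"turn":0,"hand":1},{"tx":0,"ty":0,"tz":0.026,"turn":0,"hand":1},{"tx":0.012,"ty":0,"tz":0,"turn":0,"hand":1},{"tx":0,"ty":0,"tz":0,"turn":0,"hand":1}]' 20
python3 tilt.py a
python3 -m crank '[{"tx":0.006,"ty":0,"tz":0,"turn":0,"hand":1},{"tx":0.006,"ty":0,"tz":0,"turn":0,"hand":1},{"tx":0,"ty":0,"tz":0,"turn":0,"hand":1}]' 20
python3 tilt.py b
```

```text
time_s: 5.75
tool_pos: [0.6412, 0.0928, 0.1357]
orientation: [0.762, 0.647, 0.0, -0.0]
force: [0.7, -0.0, -3.0]
gripper_width: 0.0251
gripper_force: 41.9
n 216 x0 -2.0 tilt 1.8 deg y0 0.5 rms 1.26 [0.64117792 0.09279447 0.13566321] [ 0.7 -0.  -3. ]
time_s: 6.15
tool_pos: [0.6438, 0.1029, 0.1367]
orientation: [0.763, 0.646, -0.0, 0.002]
force: [-1.0, -5.6, 0.1]
gripper_width: 0.0255
gripper_force: 42.4
n 186 x0 -2.1 tilt -2.6 deg y0 0.4 rms 0.98 [0.64377816 0.10288731 0.13668989] [-1.  -5.6  0.1]
```

```bash
sed -i 's/L\[...,0\]>-25)&(L\[...,0\]<55)/L[...,0]>-60)\&(L[...,0]<25)/; s/\[0,.3,0\]/[0,-.2,0]/' tilt.py
python3 -m crank '[{"tx":0.006,"ty":0,"tz":0,"turn":0,"hand":1},{"tx":0.006,"ty":0,"tz":0,"turn":0,"hand":1},{"tx":0,"ty":0,"tz":0,"turn":0,"hand":1}]' 20
python3 tilt.py c
```

```text
time_s: 6.55
tool_pos: [0.6458, 0.1147, 0.1368]
orientation: [0.763, 0.646, -0.0, 0.002]
force: [-1.9, -5.3, 3.5]
gripper_width: 0.0259
gripper_force: 43.0
n 214 x0 -3.5 tilt -14.1 deg y0 0.9 rms 1.23 [0.64580227 0.11466976 0.13684932] [-1.9 -5.3  3.5]
```

```bash

python3 -m crank '[{"tx":0.005,"ty":0,"tz":0,"turn":0,"hand":1},{"tx":0.005,"ty":0,"tz":0,"turn":0,"hand":1},{"tx":0,"ty":0,"tz":0,"turn":0,"hand":1}]' 20
python3 tilt.py d
python3 - <<'E'
import numpy as np,cv2
a=np.load("side_d.npz")['p'];w=np.load("wrist_d.npz")['p']
a=cv2.resize(a[100:220,290:410],(600,600),interpolation=2)[:, :400] if 0 else cv2.resize(a[90:230,290:430],(400,400),interpolation=2)
w=cv2.resize(w[150:350,220:420],(400,400),interpolation=2)
cv2.imwrite("pics/d.png",np.hstack([a,w])[:,:,::-1])
E
```

```text
time_s: 6.95
tool_pos: [0.6473, 0.1244, 0.1363]
orientation: [0.763, 0.646, -0.0, 0.002]
force: [-1.0, -6.1, -1.0]
gripper_width: 0.0251
gripper_force: 42.9
n 194 x0 -4.4 tilt -23.4 deg y0 1.0 rms 1.09 [0.64729982 0.12436416 0.13633258] [-1.  -6.1 -1. ]
```

View pics/d.png

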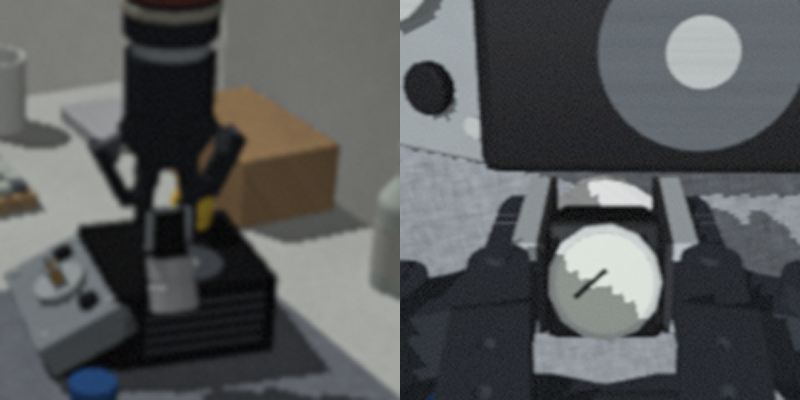

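The tester leans with its mouth away from the box. In the right half the gauge is at (605,280), with the lit shoulder behind it at (605,190). I'll cross-check the tilt from the gauge-face plane in the wrist depth.

```bash
cat > g.py <<'E'
from h import *
import sys
def gauge(tag):
    z=np.load(f"wrist_{tag}.npz");p,d,K=z['p'],z['d'],z['K'];C=calibration("wrist")['tool_from_camera']
    L=cloud(d,K,C)*1000
    m=(abs(L[...,1])<13)&(L[...,0]>-14)&(L[...,0]<26)&(L[...,2]<-10)&(L[...,2]>-45)&(p.min(-1)>60)
    m=cv2.erode(m.astype(np.uint8),np.ones((3,3)))>0
    P=L[m]
    for _ in range(4):
        A=np.c_[P[:,:2],np.ones(len(P))];q=np.linalg.lstsq(A,P[:,2],rcond=None)[0];e=P[:,2]-A@q;P=P[abs(e)<2.5*e.std()+.3]
    u=np.argwhere(m)[:,::-1]
    print(tag,len(P),'sd %.2f'%e.std(),'x-tilt %.1f y-tilt %.1f'%tuple(np.degrees(np.arctan(q[:2]))),'centre',P.mean(0).round(1),cv2.minEnclosingCircle(u.astype(np.float32)))
for t in sys.argv[1:]:gauge(t)
E
python3 g.py a b c d
```

```text
a 1908 sd 0.61 x-tilt 0.6 y-tilt 0.8 centre [  0.    0.7 -17.9] ((321.8113098144531, 293.0), 27.108169555664062)
b 2008 sd 0.64 x-tilt 4.7 y-tilt 0.4 centre [  0.2   0.8 -18.1] ((322.046630859375, 292.59844970703125), 27.434858322143555)
c 2198 sd 0.69 x-tilt 13.8 y-tilt 0.3 centre [  0.8   0.5 -18.5] ((322.4895935058594, 291.8576354980469), 28.167556762695312)
d 2314 sd 0.74 x-tilt 21.9 y-tilt 0.3 centre [  1.4   0.6 -18.5] ((319.4340515136719, 288.3520812988281), 31.697704315185547)
```

```bash

python3 -m crank '[{"tx":0.0045,"ty":0,"tz":0,"turn":0,"hand":1},{"tx":0,"ty":0,"tz":0,"turn":0,"hand":1}]' 20
python3 tilt.py e; python3 g.py e
```

```text
time_s: 7.25
tool_pos: [0.6479, 0.1286, 0.136]
orientation: [0.763, 0.646, -0.001, 0.001]
force: [0.8, -6.1, -1.4]
gripper_width: 0.0255
gripper_force: 42.7
n 179 x0 -3.3 tilt -28.8 deg y0 1.3 rms 1.26 [0.64791423 0.1285659  0.13602566] [ 0.8 -6.1 -1.4]
e 2326 sd 0.77 x-tilt 25.1 y-tilt 0.2 centre [  1.7   0.6 -18.4] ((319.4194641113281, 287.9722595214844), 31.408992767333984)
```

```bash

python3 -m crank '[{"tx":0,"ty":0,"tz":0,"turn":0,"hand":1},{"tx":-0.02,"ty":0,"tz":0,"turn":0,"hand":1},{"tx":0,"ty":0,"tz":-0.04,"turn":0,"hand":1},{"tx":0,"ty":0,"tz":-0.04,"turn":0,"hand":1},{"tx":0,"ty":0,"tz":-0.02,"turn":0,"hand":1},{"tx":0,"ty":0,"tz":0,"turn":0,"hand":1}]' 80
python3 - <<'E'
from h import *
z=np.load("w3.npz")
def an(p,d,K,E,n):
    W=cloud(d,K,E);yaw=-np.radians(9.4);o=np.array([.579,.202]);ex=np.array([np.cos(yaw),np.sin(yaw)]);ey=np.array([-ex[1],ex[0]])
    D=np.stack([(W[...,:2]-o)@ex,(W[...,:2]-o)@ey,W[...,2]],-1)*1000
    br=(p.min(-1)>120)&(abs(D[...,0])<45)&(abs(D[...,1])<45)&(D[...,2]>35)&(D[...,2]<110)
    k,l,st,ce=cv2.connectedComponentsWithStats(br.astype(np.uint8));i=1+np.argmax(st[1:,4]);m=l==i
    hull=cv2.convexHull(np.argwhere(m)[:,::-1].astype(np.int32));e=cv2.fitEllipse(hull);P=D[m]
    A=np.c_[P[:,:2],np.ones(len(P))];s=np.ones(len(P),bool)
    for _ in range(5):
        q=np.linalg.lstsq(A[s],P[s,2],rcond=None)[0];r=P[:,2]-A@q;s=abs(r)<1.5
    c=ray(*e[0],.062,K,E);print(n,st[i,4],e,'slope x,y',np.degrees(np.arctan(q[:2])).round(1),'ray@62mm',c.round(4),'z of plane at it',(q@[*(np.r_[(c[:2]-o)@ex,(c[:2]-o)@ey]*1000),1]).round(1),'dock xy',((c[:2]-o)@ex*1000).round(1),((c[:2]-o)@ey*1000).round(1),'size',np.ptp(P[s],axis=0).round(1))
    b=(p[...,0]>p[...,2].astype(int)+40)&(abs(D[...,0])<45)&(abs(D[...,1])<30)&(D[...,2]>55)&(D[...,2]<110);print(' brass',b.sum(),D[b].mean(0).round(1))
an(z['p'],z['d'],z['K'],z['E'],'w3')
for n in("side","top"):
    try:an(*shot(n),n)
    except Exception as x:print(n,x)
p,d,K,E=shot("wrist");np.savez("wrist_f.npz",p=p,d=d,K=K,E=E)
E
python3 g.py f
```

```text
time_s: 7.95
tool_pos: [0.6459, 0.1092, 0.2392]
orientation: [0.763, 0.646, 0.003, 0.002]
force: [0.8, 0.5, -3.3]
gripper_width: 0.0244
gripper_force: 80.7
w3 7034 ((233.7601318359375, 63.36793899536133), (109.00952911376953, 139.1151580810547), 176.21810913085938) slope x,y [26.2 -0.7] ray@62mm [0.5884 0.2034 0.062 ] z of plane at it 56.6 dock xy 9.1 2.9 size [70.6 89.9 35.5]
 brass 239 [ 2.4  0.9 73.5]
side 37 ((305.09417724609375, 190.3053436279297), (5.497077941894531, 8.029150009155273), 129.7635498046875) slope x,y [20.1 -2.5] ray@62mm [0.5666 0.197  0.062 ] z of plane at it 58.5 dock xy -11.5 -6.9 size [13.6 38.5  6.3]
 brass 3 [ 1.1 -5.4 70. ]
top attempt to get argmax of an empty sequence
f 2323 sd 0.76 x-tilt 24.7 y-tilt 0.2 centre [  1.7   0.6 -18.2] ((320.2364196777344, 288.555908203125), 30.412612915039062)
```

```bash
python3 - <<'E'
from h import *
z=np.load("w3.npz");p,d,K,E=[z[k] for k in 'pdKE']
W=cloud(d,K,E);yaw=-np.radians(9.4);o=np.array([.579,.202]);ex=np.array([np.cos(yaw),np.sin(yaw)]);ey=np.array([-ex[1],ex[0]])
D=np.stack([(W[...,:2]-o)@ex,(W[...,:2]-o)@ey,W[...,2]],-1)*1000
roi=p[20:110,190:270];print('panel',p[140,230],p[100,210],'flange',p[75,245],p[50,240])
t=(int(p[120,225].min())+int(p[75,245].min()))//2;print(t)
br=np.zeros(p.shape[:2],np.uint8);br[20:112,190:270]=p[20:112,190:270].min(-1)>t
br=cv2.morphologyEx(br,cv2.MORPH_OPEN,np.ones((3,3)))
k,l,st,ce=cv2.connectedComponentsWithStats(br);i=1+np.argmax(st[1:,4]);m=l==i;P=D[m]
e=cv2.fitEllipse(cv2.convexHull(np.argwhere(m)[:,::-1].astype(np.int32)))
print(st[i],e)
A=np.c_[P[:,:2],np.ones(len(P))];s=np.ones(len(P),bool)
for _ in range(6):
    q=np.linalg.lstsq(A[s],P[s,2],rcond=None)[0];r=P[:,2]-A@q;s=abs(r)<1.5
print('slope',np.degrees(np.arctan(q[:2])),s.sum(),'bounds',P[s].min(0).round(1),P[s].max(0).round(1),'mid',((P[s].min(0)+P[s].max(0))/2).round(1))
c=ray(*e[0],.062,K,E);print('ray',c,((c[:2]-o)@ex*1000).round(1),((c[:2]-o)@ey*1000).round(1))
# highest points near: pin/nipple
n=(abs(D[...,0]+5)<25)&(abs(D[...,1])<15)&((D[...,2]-(D[...,:2]@q[:2]+q[2]))>8)&(D[...,2]<105)
n[:20]=0;n[115:]=0
Q=D[n];a=np.array([-.4226,0,.9063]);print('nipple pts',len(Q),Q.mean(0).round(1),'top y,x',Q[Q@a>np.percentile(Q@a,85)].mean(0).round(1))
# box front edge & centre y
b=(abs(D[...,2]-80)<5)&(D[...,0]>20)&(p.max(-1)<90);print('box x min',np.percentile(D[b][:,0],1),'y min',np.percentile(D[b][:,1],1))
E
```

```text
panel [151 157 161] [151 159 161] flange [182 189 187] [179 186 184]
165
[ 203   32   48   66 1603] ((226.98683166503906, 64.10355377197266), (47.50532531738281, 65.62537384033203), 175.43324279785156)
 ** On entry to DLASCL parameter number  4 had an illegal value
 ** On entry to DLASCL parameter number  4 had an illegal valueTraceback (most recent call last):
  File "<stdin>", line 14, in <module>
    x, resids, rank, s = _umath_linalg.lstsq(a, b, rcond,
                         ~~~~~~~~~~~~~~~~~~~^^^^^^^^^^^^^
                                             signature=signature)
                                             ^^^^^^^^^^^^^^^^^^^^
    raise LinAlgError("SVD did not converge in Linear Least Squares")
numpy.linalg.LinAlgError: SVD did not converge in Linear Least Squares
```

```bash
python3 - <<'E'
from h import *
z=np.load("w3.npz");p,d,K,E=[z[k] for k in 'pdKE']
W=cloud(d,K,E);yaw=-np.radians(9.4);o=np.array([.579,.202]);ex=np.array([np.cos(yaw),np.sin(yaw)]);ey=np.array([-ex[1],ex[0]])
D=np.nan_to_num(np.stack([(W[...,:2]-o)@ex,(W[...,:2]-o)@ey,W[...,2]],-1)*1000,nan=-999)
br=np.zeros(p.shape[:2],np.uint8);br[20:112,190:270]=p[20:112,190:270].min(-1)>167
br=cv2.morphologyEx(br,cv2.MORPH_OPEN,np.ones((3,3)))
k,l,st,ce=cv2.connectedComponentsWithStats(br);i=1+np.argmax(st[1:,4]);m=(l==i)
P=D[m&(D[...,2]>0)];A=np.c_[P[:,:2],np.ones(len(P))];s=np.ones(len(P),bool)
for _ in range(6):
    q=np.linalg.lstsq(A[s],P[s,2],rcond=None)[0];r=P[:,2]-A@q;s=abs(r)<2
print('slope',np.degrees(np.arctan(q[:2])),s.sum(),len(P),'bounds',np.percentile(P[s],1,axis=0).round(1),np.percentile(P[s],99,axis=0).round(1),'circle',cv2.minEnclosingCircle(P[s][:,:2].astype(np.float32)),'plane z at 0',q[2])
for uv in [(227,64),(230,64)]:
  c=ray(*uv,.062,K,E);print('ray',c,((c[:2]-o)@ex*1000).round(1),((c[:2]-o)@ey*1000).round(1))
n=(abs(D[...,0]+5)<25)&(abs(D[...,1])<15)&((D[...,2]-(D[...,:2]@q[:2]+q[2]))>8)&(D[...,2]<105)
n[:20]=0;n[115:]=0
Q=D[n];a=np.array([-.4226,0,.9063]);h=Q@a-a@[0,0,62];print('nipple pts',len(Q))
for lo in(8,12,16,20,24):
    w=(h>lo)&(h<=lo+4);print(lo,w.sum(),(Q[w]-h[w,None]*a).mean(0).round(1) if w.any() else '')
b=(abs(D[...,2]-80)<5)&(D[...,0]>20)&(p.max(-1)<90);print('box x min',np.percentile(D[b][:,0],1),'y min',np.percentile(D[b][:,1],1))
cv2.imwrite("pics/n.png",cv2.resize(p[10:130,170:330,::-1],None,fx=4,fy=4,interpolation=2))
E
```

```text
slope [25.14456108 -0.36034981] 1534 1575 bounds [-14.7 -21.3  53.4] [23.8 24.6 71.8] circle ((2.6298975944519043, 1.6475588083267212), 24.065921783447266) plane z at 0 60.4561619844555
ray [0.58299752 0.20386477 0.062     ] 3.6 2.5
ray [0.5853637  0.20347121 0.062     ] 6.0 2.5
nipple pts 559
8 39 [ 7.7  0.5 65.6]
12 182 [ 5.7  0.5 64.6]
16 178 [ 4.3  1.1 64. ]
20 43 [ 4.2  0.8 64. ]
24 78 [ 3.1  1.2 63.5]
box x min 40.05093107247051 y min -72.09987810543328
```

View pics/n.png

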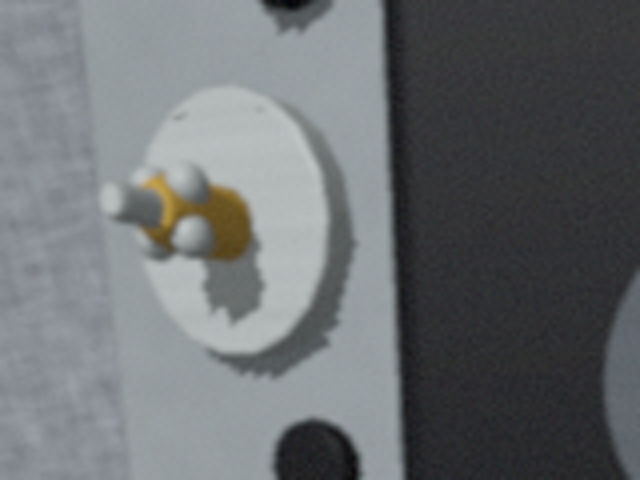

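The flange ellipse centre is at crop (237,220), the pin tip at (115,202), and the four balls are round (175,207). The seat is at about (0.583,0.203) in the robot's frame. Next I move above it, turn 90° and check from there.

```bash

python3 -m crank '[{"tx":0.0206,"ty":-0.0327,"tz":0,"turn":0,"hand":1},{"tx":0.0206,"ty":-0.0327,"tz":0,"turn":0,"hand":1},{"tx":0.0206,"ty":-0.0327,"tz":0,"turn":0,"hand":1},{"tx":0.0206,"ty":-0.0327,"tz":0,"turn":0,"hand":1},{"tx":0,"ty":0,"tz":0,"turn":-8.2,"hand":1},{"tx":0,"ty":0,"tz":0,"turn":-8.2,"hand":1},{"tx":0,"ty":0,"tz":0,"turn":-8.2,"hand":1},{"tx":0,"ty":0,"tz":0,"turn":-8.2,"hand":1},{"tx":0,"ty":0,"tz":0,"turn":-8.2,"hand":1},{"tx":0,"ty":0,"tz":0,"turn":-8.2,"hand":1},{"tx":0,"ty":0,"tz":0,"turn":-8.2,"hand":1},{"tx":0,"ty":0,"tz":0,"turn":-8.2,"hand":1}]' 80
python3 -m crank '[{"tx":0,"ty":0,"tz":0,"turn":-8.2,"hand":1},{"tx":0,"ty":0,"tz":0,"turn":-8.2,"hand":1},{"tx":0,"ty":0,"tz":0,"turn":-8.0,"hand":1},{"tx":0,"ty":0,"tz":0.03,"turn":0,"hand":1},{"tx":0,"ty":0,"tz":0.03,"turn":0,"hand":1},{"tx":0,"ty":0,"tz":0,"turn":0,"hand":1}]' 80
python3 tilt.py h; python3 g.py h; python3 - <<'E'
from h import *
M=T(read_state());print(M.round(4))
z=np.load("wrist_h.npz");s=np.load("side_h.npz")
K,E=s['K'],s['E'];c=proj(M[:3,3]-[0,0,.04],K,E).astype(int);print(c)
a=cv2.resize(s['p'][c[1]-60:c[1]+60,c[0]-60:c[0]+60],(400,400),interpolation=2)
w=cv2.resize(z['p'],None,fx=.625,fy=.625,interpolation=3)
w=cv2.resize(z['p'][120:360,200:440],(400,400))
cv2.imwrite("pics/h.png",np.hstack([a,w])[:,:,::-1])
E
```

```text
time_s: 9.3
tool_pos: [0.5275, 0.2122, 0.2332]
orientation: [0.288, 0.958, -0.001, -0.001]
force: [0.9, -0.4, -2.4]
gripper_width: 0.025
gripper_force: 81.0
time_s: 9.9
tool_pos: [0.5249, 0.2115, 0.1701]
orientation: [0.082, 0.997, -0.002, -0.005]
force: [-1.6, -0.3, -3.8]
gripper_width: 0.0252
gripper_force: 80.8
n 180 x0 -8.2 tilt -25.7 deg y0 2.2 rms 0.91 [0.52487416 0.21151599 0.17013703] [-1.6 -0.3 -3.8]
h 2236 sd 0.74 x-tilt 25.1 y-tilt -0.2 centre [  0.7   0.7 -18.3] ((322.4096984863281, 289.6872253417969), 28.357501983642578)
[[-9.865e-01  1.639e-01 -2.900e-03  5.277e-01]
 [ 1.639e-01  9.865e-01 -7.000e-04  2.123e-01]
 [ 2.700e-03 -1.200e-03 -1.000e+00  1.745e-01]
 [ 0.000e+00  0.000e+00  0.000e+00  1.000e+00]]
[287 165]
```

View pics/h.png

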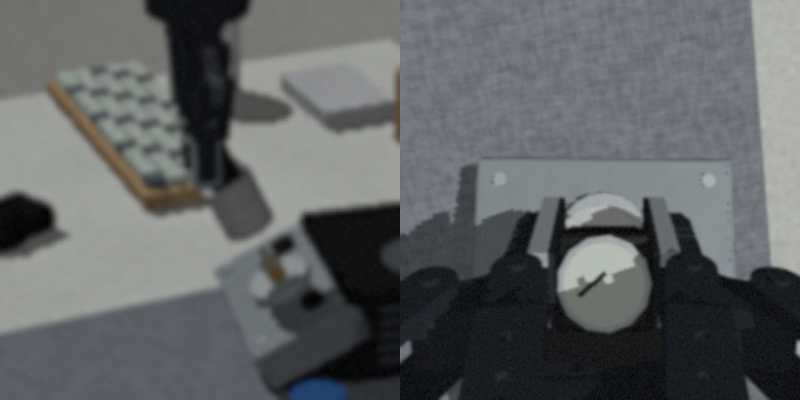

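The side half shows the mouth leaning at (245,215) towards the nipple at (275,270). In the wrist half the panel is centred on the gauge: its screws at (499,179) and (708,180) have their middle at column 603. The front edge is at row 158. I'll take the dock's x from that front edge.

```bash
python3 - <<'E'
from h import *
z=np.load("wrist_h.npz");p,d,K,E=[z[k] for k in 'pdKE']
W=np.nan_to_num(cloud(d,K,E),nan=9);yaw=-np.radians(9.45);o=np.array([.579,.202]);ex=np.array([np.cos(yaw),np.sin(yaw)]);ey=np.array([-ex[1],ex[0]])
D=np.stack([(W[...,:2]-o)@ex,(W[...,:2]-o)@ey,W[...,2]],-1)*1000
print(E[:3,3])
for u in(255,290,320,350,385):
    for v in range(208,222,2): print(u,v,p[v,u],D[v,u].round(1)) if u in(290,350) else 0
m=(D[...,2]>20)&(D[...,2]<50)&(D[...,0]<-20)&(D[...,0]>-70)&(abs(D[...,1])<85)
P=D[m];q=np.linalg.lstsq(np.c_[P[:,:2],np.ones(len(P))],P[:,2],rcond=None)[0]
print(len(P),'x min',np.percentile(P[:,0],[.5,2]),'y range',np.percentile(P[:,1],[.5,99.5]),'plane',np.degrees(np.arctan(q[:2])),q[2])
# also side view, same shot: tester barrel vs flange
E
```

```text
[0.45560242 0.22451967 0.29822903]
290 208 [101 107 112] [-29.9 -33.4   1.4]
290 210 [105 110 116] [-27.5 -33.5   1.2]
290 212 [115 120 125] [-24.8 -33.7   0. ]
290 214 [101 108 111] [-22.9 -33.7   1. ]
290 216 [116 122 125] [-32.7 -29.6  35.6]
290 218 [129 138 141] [-31.4 -29.4  37.7]
290 220 [131 137 139] [-29.3 -29.5  37.6]
350 208 [113 117 123] [-29.7  32.    0.6]
350 210 [107 111 117] [-27.7  32.    1.5]
350 212 [114 121 125] [-25.2  32.1   0.8]
350 214 [115 120 127] [-22.6  32.3   0.1]
350 216 [112 117 120] [-32.2  28.9  34. ]
350 218 [132 140 143] [-30.7  28.8  35.4]
350 220 [129 138 141] [-29.2  28.7  37.1]
2498 x min [-33.90998786 -33.59985934] y range [-72.32346177  74.70940055] plane [27.94118906 -0.18868679] 52.984302928462036
```

```bash
cat > st.py <<'E'
from h import *
s=read_state();M=T(s);yaw=-np.radians(9.45);o=np.array([.5831,.2025]);ex=np.array([np.cos(yaw),np.sin(yaw)]);ey=np.array([-ex[1],ex[0]])
import sys
m=(M@np.array([-.0358,.0007,.0608,1]))[:3];r=np.array([(m[:2]-o)@ex,(m[:2]-o)@ey,m[2]-.062])*1000
f=s['force'];fx=f[:2]@ex
print('t %.2f out %.1f perp %.1f y %.1f'%(s['time_s'],r@[-.4226,0,.9063],r@[.9063,0,.4226],r[1]),'F axial %.1f perp %.1f y %.1f'%(-.4226*fx+.9063*f[2],.9063*fx+.4226*f[2],f[:2]@ey),'grip',s['gripper_force'])
E
python3 st.py
python3 -m crank '[{"tx":0.003,"ty":-0.001,"tz":0.0014,"turn":0,"hand":1},{"tx":-0.005,"ty":0,"tz":0.0109,"turn":0,"hand":1},{"tx":-0.005,"ty":0,"tz":0.0109,"turn":0,"hand":1},{"tx":0,"ty":0,"tz":0,"turn":0,"hand":1},{"tx":0,"ty":0,"tz":0,"turn":0,"hand":1}]' 80
python3 st.py
```

```text
t 10.00 out 55.5 perp 3.1 y 1.2 F axial -2.2 perp -0.6 y -0.7 grip 80.77887654304504
time_s: 10.5
tool_pos: [0.5353, 0.2103, 0.1517]
orientation: [0.082, 0.997, -0.0, -0.0]
force: [0.1, -0.1, -2.4]
gripper_width: 0.0249
gripper_force: 80.9
t 10.50 out 31.5 perp 0.7 y 0.5 F axial -2.2 perp -0.9 y -0.1 grip 80.93279957771301
```

```bash

python3 -m crank '[{"tx":-0.0017,"ty":-0.0005,"tz":0.0036,"turn":0,"hand":1},{"tx":-0.0017,"ty":0,"tz":0.0036,"turn":0,"hand":1},{"tx":0,"ty":0,"tz":0,"turn":0,"hand":1}]' 80 >/dev/null; python3 st.py
python3 -m crank '[{"tx":-0.0017,"ty":0,"tz":0.0036,"turn":0,"hand":1},{"tx":0,"ty":0,"tz":0,"turn":0,"hand":1}]' 80 >/dev/null; python3 st.py
python3 -m crank '[{"tx":-0.0017,"ty":0,"tz":0.0036,"turn":0,"hand":1},{"tx":0,"ty":0,"tz":0,"turn":0,"hand":1}]' 80 >/dev/null; python3 st.py
```

```text
t 10.80 out 23.5 perp 0.8 y 0.1 F axial -2.7 perp -1.2 y -0.5 grip 80.93358278274536
t 11.00 out 19.5 perp 0.8 y 0.1 F axial -2.5 perp -1.4 y 0.8 grip 80.93347191810608
t 11.20 out 15.6 perp 0.7 y 0.1 F axial -2.4 perp -1.2 y 0.1 grip 81.0125720500946
```

```bash
for i in 1; do 
python3 -m crank '[{"tx":-0.0009,"ty":0,"tz":0.0018,"turn":0,"hand":1},{"tx":0,"ty":0,"tz":0,"turn":0,"hand":1}]' 80 >/dev/null; python3 st.py
python3 -m crank '[{"tx":-0.0009,"ty":0,"tz":0.0018,"turn":0,"hand":1},{"tx":0,"ty":0,"tz":0,"turn":0,"hand":1}]' 80 >/dev/null; python3 st.py
python3 -m crank '[{"tx":-0.0009,"ty":0,"tz":0.0018,"turn":0,"hand":1},{"tx":0,"ty":0,"tz":0,"turn":0,"hand":1}]' 80 >/dev/null; python3 st.py
python3 -m crank '[{"tx":-0.0009,"ty":0,"tz":0.0018,"turn":0,"hand":1},{"tx":0,"ty":0,"tz":0,"turn":0,"hand":1}]' 80 >/dev/null; python3 st.py
done
```

```text
t 11.40 out 13.9 perp 0.4 y 0.2 F axial -2.6 perp -4.1 y 0.4 grip 81.13226652145386
t 11.60 out 11.9 perp 0.3 y 0.2 F axial -1.8 perp -4.7 y 0.3 grip 81.07884407043457
t 11.80 out 9.9 perp 0.1 y 0.2 F axial -0.3 perp -5.5 y 0.2 grip 81.23804211616516
t 12.00 out 7.7 perp -0.2 y 0.2 F axial -2.5 perp -5.9 y 1.3 grip 80.73514223098755
```

The side force of about 4 N says I am a touch too far to the back. I'll ease it by 1.5 mm and recheck the tilt.

```bash

python3 -m crank '[{"tx":0.0014,"ty":0,"tz":0.0006,"turn":0,"hand":1},{"tx":0,"ty":0,"tz":0,"turn":0,"hand":1}]' 80 >/dev/null; python3 st.py
python3 tilt.py k; python3 g.py k
python3 -m crank '[{"tx":-0.0009,"ty":0,"tz":0.0018,"turn":0,"hand":1},{"tx":0,"ty":0,"tz":0,"turn":0,"hand":1}]' 80 >/dev/null; python3 st.py
```

```text
t 12.20 out 7.8 perp -0.4 y 0.2 F axial -4.0 perp -5.1 y -0.2 grip 80.80886721611023
n 177 x0 -8.6 tilt -25.1 deg y0 1.9 rms 0.96 [0.54413412 0.20844732 0.12970415] [-2.9  0.3 -5.7]
k 2232 sd 0.77 x-tilt 24.6 y-tilt 0.1 centre [  0.6   0.7 -18.3] ((322.4774169921875, 289.6882629394531), 28.321182250976562)
t 12.50 out 6.2 perp -0.4 y 0.2 F axial 1.8 perp -5.1 y -0.7 grip 81.59529089927673
```

```bash

python3 -m crank '[{"tx":0.0014,"ty":0,"tz":0.0006,"turn":0,"hand":1},{"tx":0,"ty":0,"tz":0,"turn":0,"hand":1}]' 80 >/dev/null; python3 st.py
python3 -m crank '[{"tx":-0.0009,"ty":0,"tz":0.0018,"turn":0,"hand":1},{"tx":0,"ty":0,"tz":0,"turn":0,"hand":1}]' 80 >/dev/null; python3 st.py
python3 -m crank '[{"tx":-0.0009,"ty":0,"tz":0.0018,"turn":0,"hand":1},{"tx":0,"ty":0,"tz":0,"turn":0,"hand":1}]' 80 >/dev/null; python3 st.py
```

```text
t 12.70 out 6.3 perp -0.7 y 0.3 F axial 3.5 perp -1.5 y -0.4 grip 81.76034331321716
t 12.90 out 4.2 perp -0.8 y 0.3 F axial 4.7 perp -0.5 y -1.3 grip 82.07257390022278
t 13.10 out 2.1 perp -0.8 y 0.3 F axial 2.7 perp -0.2 y -2.0 grip 82.10956692695618
```

```bash

python3 -m crank '[{"tx":-0.0009,"ty":0,"tz":0.0018,"turn":0,"hand":1},{"tx":0,"ty":0,"tz":0,"turn":0,"hand":1}]' 80 >/dev/null; python3 st.py
python3 -m crank '[{"tx":-0.0006,"ty":0,"tz":0.0014,"turn":0,"hand":1},{"tx":0,"ty":0,"tz":0,"turn":0,"hand":1}]' 80 >/dev/null; python3 st.py
python3 -m crank '[{"tx":-0.0006,"ty":0,"tz":0.0014,"turn":0,"hand":1},{"tx":0,"ty":0,"tz":0,"turn":0,"hand":1}]' 80 >/dev/null; python3 st.py
python3 tilt.py l;python3 g.py l
```

```text
t 13.30 out 0.5 perp -0.9 y 0.4 F axial 10.7 perp -0.8 y -2.3 grip 82.671217918396
t 13.50 out 0.5 perp -0.9 y 0.5 F axial 27.0 perp -0.8 y -3.7 grip 84.85000848770142
t 13.70 out 0.4 perp -1.0 y 0.5 F axial 45.1 perp -0.8 y -5.5 grip 87.04846143722534
n 185 x0 -8.9 tilt -24.8 deg y0 1.9 rms 0.98 [0.54666384 0.20827023 0.12269117] [-20.4  -2.1  40.5]
l 2224 sd 0.74 x-tilt 24.8 y-tilt 0.4 centre [  0.6   0.8 -18.4] ((322.4774169921875, 289.6882629394531), 28.321182250976562)
```

It has reached a hard stop at the expected depth: the load rose to the 13 N of the spring and then became stiff, with the tilt unchanged. I'll ease the push to about 18–20 N and take a last look.

```bash

python3 -m crank '[{"tx":0.0009,"ty":-0.0004,"tz":-0.0018,"turn":0,"hand":1},{"tx":0,"ty":0,"tz":0,"turn":0,"hand":1},{"tx":0,"ty":0,"tz":0,"turn":0,"hand":1}]' 80 >/dev/null; python3 st.py
python3 tilt.py m;python3 g.py m;python3 st.py
python3 - <<'E'
from h import *
z=np.load("wrist_m.npz");s=np.load("side_m.npz")
c=proj(T(read_state())[:3,3]-[0,0,.04],s['K'],s['E']).astype(int)
a=cv2.resize(s['p'][c[1]-35:c[1]+35,c[0]-35:c[0]+35],(400,400),interpolation=2)
w=cv2.resize(z['p'][120:360,200:440],(400,400))
cv2.imwrite("pics/m.png",np.hstack([a,w])[:,:,::-1])
E
```

```text
t 14.10 out 0.5 perp -0.9 y 0.3 F axial 21.3 perp -1.2 y -1.3 grip 84.03416275978088
n 186 x0 -10.3 tilt -23.0 deg y0 1.8 rms 1.18 [0.54665885 0.20811124 0.12282844] [-10.2   0.3  18.8]
m 2145 sd 0.75 x-tilt 25.2 y-tilt 0.4 centre [  0.8   0.7 -18.3] ((322.125, 289.3125), 28.204500198364258)
t 14.20 out 0.5 perp -0.9 y 0.4 F axial 21.9 perp -0.8 y -1.9 grip 84.03503179550171
```

View pics/m.png

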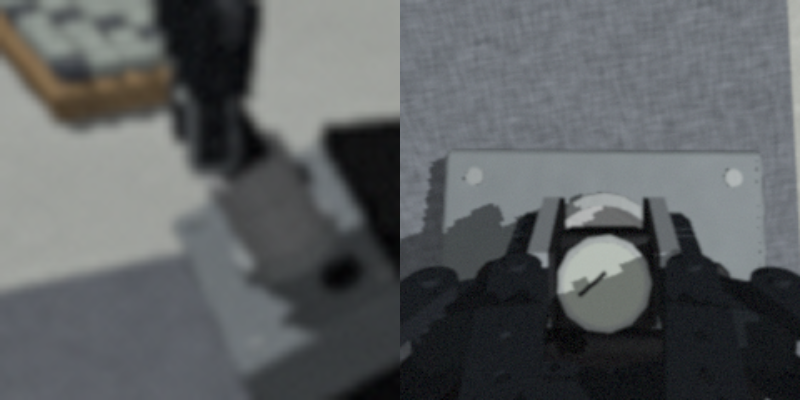

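The side half shows the barrel flush on the flange at (280,255), square to the panel. The wrist half shows the neck still gripped, with the gauge at (605,283). It is steady at about 22 N push, so I'm handing in.

```bash
python3 -c "
from bench import *
print(job_done())"
```

```text
the job is handed in; nothing more can be done
None
```

The leak tester is pressed onto the leaning nipple up to a hard stop at the flange, still gripped and pushed home at about 22 N, and the job is handed in at 14.2 s on the robot's clock; no verdict came back.

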